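# Feed one small wheel from the gravity feeder

## Task

Let one of the smaller wheels out of its gravity feeder: with closed fingertips press the black pad of that feeder's rocker all the way down, so that its other end lifts the gate and the front wheel rolls down to the end stop, then let the pad come all the way up again so that the gate shuts and the next wheel rolls down to it. Only one wheel may come out; touch no wheel with the robot, and leave the feeder with the larger wheels and everything else on the bench as it is.

Things in the scene. Friction and masses are not known exactly. Their poses are not given: they have to be found in the camera images.
- feeder_small: Aluminium gravity feeder with the SMALL wheels, screwed to the bench; base plate 267 x 85 mm, open chute 41 mm wide, sloping 10 degrees down along its -x (about towards the robot) to an end stop. Origin: on the bench under the front wheel, mid-chute; +x uphill, z up. Top of the last wheel 124 mm above the bench. The two feeders may stand either way round (left, right).
- rocker_small (a joint): Rocker angle, rad: 0 at rest (gate down, pad up), 0.456 with the pad fully down on its stop. The gate frees the front wheel only near the bottom (over about 0.38); before that a sprung rubber foot comes down on the next wheel and holds it. Let go, a spring brings the pad up: the gate shuts, the foot lifts and the row rolls on one place. Pressing takes 1 N at first, 4 N near the bottom.
- pad_small (a point): Middle of the top of the small feeder's press pad: ribbed black rubber, 44 x 44 mm, at the rocker's uphill end, on the feeder's -y side, 49 mm from mid-chute, free above. It moves with the rocker: at rest 135 mm above the bench, its uphill edge raised 0.23 rad; level half-way; fully down 103 mm above the bench, uphill edge 0.23 rad low.
- pivot_small (a point): Point on the small rocker's pivot axis (level, across the chute) in line with the pad's middle; fixed, 106 mm above the bench. The pad swings about it; level half-way, its middle is then 70 mm uphill of this point and its top 13.5 mm above it. At rest 65 mm uphill and 29 mm above; fully down 71 mm uphill and 3 mm below.
- gate_small (a point): Axis, at mid-chute, of the 10 mm steel roller along the lower edge of the small feeder's gate, an aluminium blade across the chute at the downhill end of the rocker. At rest the roller lies against the front wheel, 11 mm above its centre; the wheel passes under it when it is up by 20 mm or more.
- wheel_small1: Small wheel 1 of 3 (front one, lying against the gate): red hard plastic, 52 mm across, 32 mm wide, 70 g, standing on its tread in the small feeder's chute, axle across it. Origin: its centre; at the start 79 mm above the bench and -4 mm uphill of the feeder's origin. When it lies against the end stop its centre is 84 mm downhill of the feeder's origin and 65 mm above the bench.
- wheel_small2: Small wheel 2 of 3 (next in line): red hard plastic, 52 mm across, 32 mm wide, 70 g, standing on its tread in the small feeder's chute, axle across it. Origin: its centre; at the start 88 mm above the bench and 48 mm uphill of the feeder's origin.
- wheel_small3: Small wheel 3 of 3 (last in line): red hard plastic, 52 mm across, 32 mm wide, 70 g, standing on its tread in the small feeder's chute, axle across it. Origin: its centre; at the start 97 mm above the bench and 99 mm uphill of the feeder's origin.
- feeder_large: The other wheel feeder, for the LARGE wheels: same design, base plate 328 x 97 mm, 53 mm wide chute, pad 152 mm above the bench. To be left alone. Origin and axes as for feeder_small.
- rocker_large (a joint): Angle (rad) of the large feeder's rocker; 0 at rest, 0.430 fully pressed. Must stay at rest.
- wheel_large1: Large wheel 1 of 3: red hard plastic, 65 mm across, 44 mm wide, 120 g, in the large feeder's chute. Origin: its centre.
- wheel_large2: Large wheel 2 of 3: red hard plastic, 65 mm across, 44 mm wide, 120 g, in the large feeder's chute. Origin: its centre.
- wheel_large3: Large wheel 3 of 3: red hard plastic, 65 mm across, 44 mm wide, 120 g, in the large feeder's chute. Origin: its centre.
- ejector_mid (a point): Bystander: press-button bearing ejector, round base 72 mm across, two posts, black button on top, 138 mm tall. Point on its axis 70 mm up.
- pot_rim (a point): Bystander: empty white ceramic pot, 96 mm across, 85 mm tall. Centre of its mouth.
- hexkeys: Bystander: steel hex keys in a black plastic sleeve 62 x 40 x 20 mm, keys sticking out at both ends (about 110 mm in all), lying between the feeders. Origin: centre of its underside; x along it.
- nutcup: Bystander: shallow stainless cup, 88 mm across, 26 mm high, with three kingpin nuts in it. Origin: centre of its underside.
- truck: Bystander: bare skateboard truck, baseplate 80 x 56 mm, axle 200 mm along its y, 45 mm tall. Origin: centre of its underside.

How it is judged (in metres and radians):
On the way, in this order (a step that is already met when the one before it is completed fails the run):
1. the small feeder's pad is pressed down and its gate lifted (value of joint rocker_small above 0.36 rad), for 0.1 s.
2. the front small wheel has rolled down to the end stop (x of wheel_small1 in the frame of feeder_small below -0.072 m), for 0.2 s.
At the end, for the whole second after the job is handed in: First small wheel at rest at the end stop (72 to 96 mm downhill of the feeder origin), the second within 10 mm of where the first was, the third behind it; small rocker below 0.05 rad; large rocker below 0.05 rad, large wheels within 8 mm, bystanders within 20 mm of their starts (value of joint each of rocker_small, rocker_large below 0.05 rad and x of wheel_small1 in the frame of feeder_small between -0.096 and -0.072 m and z of wheel_small1 in the frame of feeder_small between 0.055 and 0.075 m and linear speed of each of wheel_small1, wheel_small2, wheel_small3 below 0.02 m/s and y of wheel_small1 in the frame of feeder_small between -0.008 and 0.008 m and x of wheel_small2 in the frame of feeder_small between -0.014 and 0.006 m and x of wheel_small3 in the frame of feeder_small between 0.036 and 0.06 m and distance of each of wheel_large1, wheel_large2, wheel_large3 from where it was at the start of the episode below 0.008 m and distance of each of ejector_mid, pot_rim, hexkeys, nutcup, truck from where it was at the start of the episode below 0.02 m); the robot touches nothing.
It fails at once if the robot touches a wheel (contact force between any of wheel_small1, wheel_small2, wheel_small3, wheel_large1, wheel_large2, wheel_large3 and the arm above 0.5 N or contact force between any of wheel_small1, wheel_small2, wheel_small3, wheel_large1, wheel_large2, wheel_large3 and the fingers above 0.5 N).
It fails at once if a small wheel is lifted out of the chute's line (15 mm above its start) (z of wheel_small1 in the frame of feeder_small above 0.094 m or z of wheel_small2 in the frame of feeder_small above 0.103 m or z of wheel_small3 in the frame of feeder_small above 0.112 m).
It fails at once if a second small wheel gets past the gate (x of wheel_small2 in the frame of feeder_small below -0.03 m).
It fails at once if the large feeder's rocker is pressed (value of joint rocker_large above 0.12 rad).
It fails at once if a bystander is moved by more than 20 mm (distance of any of ejector_mid, pot_rim, hexkeys, nutcup, truck from where it was at the start of the episode above 0.02 m).
It also fails if it takes over 29 s, if anything falls off the work surface, if the arm or the gripper's body presses on something with over 40 N, if the wrist force passes 120 N, or if a joint passes its speed limit or range.

## Robot

A 6-joint arm with a two-finger parallel gripper is mounted at the origin on the work surface. World frame = base frame: x ahead of the robot, y to its left, z up, the work surface at z = 0. Lengths are in mm, angles in rad, forces in N, time in s.
With the tool pointing down it reaches from about 425 to 950 mm from the base axis. Payload 14.7 kg.
Tool frame: the origin (TCP) lies on the front face of the gripper's body, between the roots of the fingers; the fingertips stand 73 mm ahead of it and the grasp point (between the pads) lies 54 mm ahead of it; z points along the fingers, y is the direction in which the jaws open and shut (so a half turn about z gives the same grasp; the last joint's range is limited). The gripper opens to 85 mm and grips with 20 to 120 N. Pads are 22 mm wide; open, the fingers measure 114 mm over their backs; the gripper's body (76 mm by 85 mm) begins 54 mm behind the grasp point. The pads swing forward as they close: fully open they stand 13 mm farther back than shut.
Start: joints at [-1.361, 0.48, 1.596, -0, 1.065, -0.047], TCP at [165.108, -628.675, 303.897] pointing down, gripper open.
Joint ranges: [-2.75, 2.75], [-0.82, 2.05], [0.23, 2.67], [-1.56, 4.7], [0.09, 2.69], [-2.92, 2.92]. Speed limits (rad/s): [1.89, 1.89, 2.39, 3.01, 3.01, 3.01].

## Interface

Orientations are given as a 3x3 rotation matrix whose columns are the frame's x, y, z axes.
In Python, from bench import bot gives the robot as it stands.
- The arm moves only by the tool carry_out, never from a script. Its argument "targets" is a list of rows, each a list of 5 numbers: the shift along the tool's x, y, z in mm, then the turn about the tool's z in rad, then the finger opening in mm, from 0 to 85.4. A call has 1 to 5 rows; each row shifts and turns the commanded pose from where the row before left it, along the tool's axes as they then stand; what a row does not reach is not made up. A row lasts 1/8 s, in which the tool goes at most 62.5 mm and 10.7 degrees, less where a joint would pass 70% of its speed; a pose out of reach is approached as far as the arm can. A call with a gripper value outside its range is refused whole. The fingers move at their own pace and stop on an object; "grip_force" is the grip in N (left out, the last holds). Time passes only in rows, so rows that do not move let the fingers close. It gives the time, the measured TCP pose, the force and the opening at its end, in the units of the state.
- bot.sense(): the state, without advancing time (a new reading comes with each control period).
- bot.snapshot(name): name is "scene" or "top" or "wrist"; returns the picture (400x640x3 uint8, red, green, blue); there is no depth.
- bot.get_calibration(name): a dict with "vertical_fov" (degrees; the focal length in pixels is half the picture's height over the tangent of half this angle, whatever the lens; pixels are square), "cx", "cy" (the principal point, pixels), "k1" (the pictures are not rectified: a ray, as slopes to the right and down, at radius r is drawn at 1 + k1 r^2 times it, then the intrinsics apply), "R" (3x3) and "t" (3): a world point X has camera coordinates R X + t; the wrist camera has in their place "mount" (4x4, takes a point from camera to tool coordinates, whose origin is the TCP and whose axes are the flange's). Camera axes: x right, y down, z forward; pixel columns grow to the right and rows downward; lengths in mm; the calibration is good to about 2 mm. A picture is of the moment at which its call begins: read the wrist's pose just before it. get_calibration takes no time and is no camera call.
- bot.sign_off(): hands the job in, once; it reports no verdict.
The state is a dict: "clock": time; "qpos": joint angles; "qvel": joint speeds; "joint_efforts": joint torques, N m; "position": TCP position; "ee_rot": TCP orientation; "force": force on the tool from outside, world axes, zero at the start; "wrist_torque": the same for the moment, N m; "finger_gap": opening from 0.0 (shut) to 1.0 (fully open).
Only numpy, scipy, OpenCV 4.12 (cv2) and the standard library are available. Lean on these libraries where they do the work, as an engineer would, in place of code of your own. Each camera call takes 0.05 s, during which the arm holds its last target.

## Working session

There is one attempt and no reset: what is moved stays moved. The work goes in short steps, Python scripts to look and compute and a tool call to move; the robot and the scene stay as the last step left them, time stands still between calls to the robot, and variables do not carry over. Pictures are saved under pics/ and viewed, and the job is handed in when it is done.

Besides the shell and the picture viewer there is one more tool, called after "Call:" as a command line: name --pt "numbers of a row" for each row, then --argument value for the rest. carry_out: Moves the arm, as the interface text tells. Its arguments: {"type":"object","properties":{"targets":{"type":"array","items":{"type":"array","items":{"type":"number"}}},"grip_force":{"type":"number"}},"required":["targets"]}

```bash
mkdir -p pics; cat > h.py <<'E'
from bench import bot
import numpy as np, cv2
def snap(n,f):
    im=bot.snapshot(n); cv2.imwrite('pics/'+f,im[:,:,::-1]); return im
E
python3 - <<'E'
from h import *
s=bot.sense(); print(s)
snap('scene','s0.png'); snap('top','t0.png')
for n in('scene','top','wrist'): print(n,bot.get_calibration(n))
E
```

```text
{'clock': 0.0, 'qpos': array([-1.36062752e+00,  4.80864004e-01,  1.59687131e+00, -1.29736202e-05,
        1.06508413e+00, -4.65749037e-02]), 'qvel': array([-0.00208741, -0.00106833, -0.00021784,  0.00030907,  0.00092252,
        0.00207583]), 'joint_efforts': array([ 2.99916566e-03, -9.50644612e+01, -4.30175185e+01, -2.54714752e-05,
        1.21907046e-02,  2.10006391e-05]), 'position': array([ 165.02189757, -628.37199337,  303.25241115]), 'ee_rot': array([[ 9.67220391e-01,  2.53938269e-01, -2.67039378e-04],
       [ 2.53938405e-01, -9.67219651e-01,  1.19742920e-03],
       [ 4.57873640e-05, -1.22598949e-03, -9.99999247e-01]]), 'force': array([-0.79525976,  0.21403377,  0.13671905]), 'wrist_torque': array([ 0.0281822 , -0.00816261,  0.00987592]), 'finger_gap': 0.9999734604256492}
scene {'vertical_fov': 47.523373250844585, 'cx': 317.6216719697303, 'cy': 202.53023040627016, 'k1': -0.00012012034218355324, 'R': array([[-0.60064125,  0.79951617, -0.00199632],
       [ 0.50835618,  0.37997602, -0.77278213],
       [-0.61709325, -0.46517966, -0.63466826]]), 't': array([ 330.65954279, -193.1
[... 163 characters left out ...]
026188e-03, -9.99897902e-01, -1.39511665e-02],
       [-9.80118514e-01, -2.60759826e-04, -1.98412777e-01],
       [ 1.98388881e-01,  1.42869440e-02, -9.80019252e-01]]), 't': array([  10.87845598,  562.0662336 , 1170.21893187])}
wrist {'vertical_fov': 60.88787862933462, 'cx': 317.63613653312274, 'cy': 205.48250858485233, 'k1': -0.06616591384723985, 'mount': array([[-3.83711997e-04, -9.50957666e-01, -3.09320820e-01,
         8.05268569e+01],
       [ 9.99997597e-01,  3.02758414e-04, -2.17127806e-03,
         1.14855285e-01],
       [ 2.15844300e-03, -3.09320910e-01,  9.50955265e-01,
        -6.96990964e+01],
       [ 0.00000000e+00,  0.00000000e+00,  0.00000000e+00,
         1.00000000e+00]])}
```

View pics/s0.png

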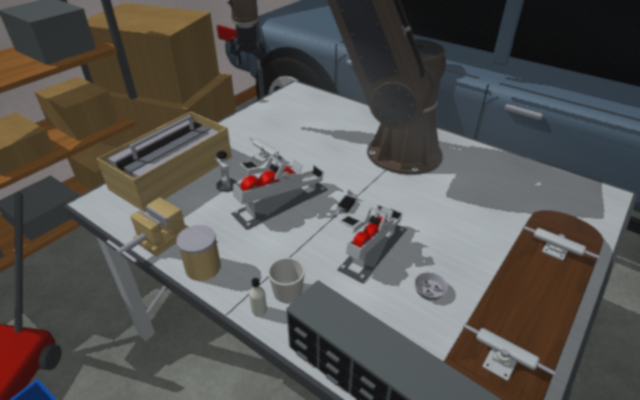

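View pics/t0.png

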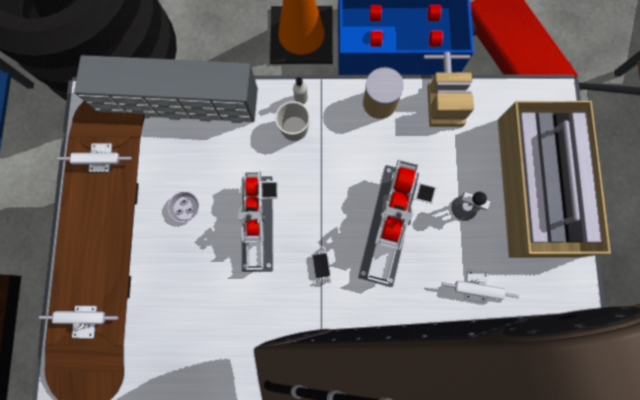

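The top view shows the small feeder at about (255,220), to the robot's left, with its pad near (270,190). The large feeder is at about (393,225), with the hex keys between them at (320,265). I'll enlarge the pad in both views.

```bash
python3 - <<'E'
import cv2,numpy as np
a=cv2.imread('pics/t0.png')[160:280,220:340]; b=cv2.imread('pics/s0.png')[180:290,320:430]
a=cv2.resize(a,(400,400),interpolation=2)
b=cv2.resize(b,(400,400),interpolation=2)
cv2.imwrite('pics/z0.png',np.hstack([a,b]))
E
```

```text
(no output)
```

View pics/z0.png

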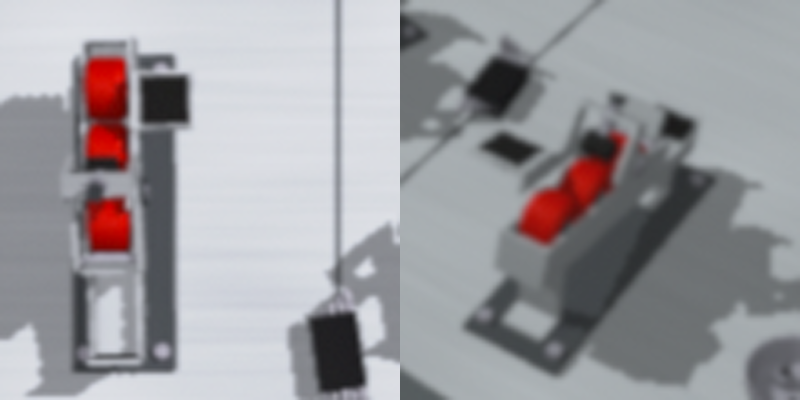

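In the enlarged crops the black pad is centred at about top (269.2,189.5) and scene (350.3,220.8). I'll triangulate it and get the feeder's heading from the base plate corners.

```bash
cat >> h.py <<'E'
def ray(n,u,v,s=None):
    c=bot.get_calibration(n); f=200/np.tan(np.radians(c['vertical_fov']/2))
    K=np.array([[f,0,c['cx']],[0,f,c['cy']],[0,0,1]])
    p=cv2.undistortPoints(np.array([[[u,v]]],float),K,np.array([c['k1'],0,0,0.]))[0,0]
    d=np.array([p[0],p[1],1])
    if n=='wrist':
        M=c['mount'];R=s['ee_rot'];d=R@M[:3,:3]@d;o=s['position']+R@M[:3,3]
    else: d=c['R'].T@d;o=-c['R'].T@c['t']
    return o,d/np.linalg.norm(d)
def tri(rs):
    A=sum(np.eye(3)-np.outer(d,d) for o,d in rs);b=sum((np.eye(3)-np.outer(d,d))@o for o,d in rs)
    X=np.linalg.solve(A,b); return X,[np.linalg.norm((np.eye(3)-np.outer(d,d))@(X-o)) for o,d in rs]
def atz(n,u,v,z,s=None):
    o,d=ray(n,u,v,s); return o+d*(z-o[2])/d[2]
E
python3 - <<'E'
from h import *
print(tri([ray('top',269.2,189.5),ray('scene',350.3,220.8)]))
print('pad135',atz('top',269.2,189.5,135),atz('scene',350.3,220.8,135))
T=lambda x,y,z:atz('top',220+x/3.333-.35,160+y/3.333-.35,z).round(1)
print('plate right-uphill',T(175,55,5),'right-down',T(175,372,5),'left-down',T(74,372,5))
print('front wheel top', T(108,224,105),'large pad',atz('top',427,193,152))
print('hex',atz('top',320,265,20), 'wheels',T(106,87,124))
E
```

```text
(array([579.71609332, 132.37761355, 131.88403522]), [np.float64(1.5542032592162798), np.float64(1.554203259216198)])
pad135 [579.79240375 130.66697935 135.        ] [581.93692055 135.56233985 135.        ]
plate right-uphill [648.7 139.    5. ] right-down [382.6 133.1   5. ] left-down [382.3 215.5   5. ]
front wheel top [489.3 175.7 105. ] large pad [ 566.96052284 -261.15992503  152.        ]
hex [398.7863092    3.31107717  20.        ] wheels [592.2 177.6 124. ]
```

Call:
carry_out --pt "47 -29 0 0 0" --pt "47 -29 0 0 0" --pt "47 -29 0 0 0" --pt "47 -29 0 0 0" --pt "47 -29 0 0 0" --grip_force 40

```text
clock: 0.72
position: [356.5, -427.3, 303.7]
ee_rot: [[0.967, 0.254, -0.0], [0.254, -0.967, 0.0], [-0.0, -0.0, -1.0]]
force: [-0.2, -0.6, -0.2]
finger_gap: 0.002
```

Call:
carry_out --pt "0 0 0 0.118 0" --pt "0 0 0 0.118 0" --pt "19 -55 0 0 0" --pt "19 -55 0 0 0" --pt "19 -55 0 0 0"

```text
clock: 1.35
position: [409.2, -261.0, 303.7]
ee_rot: [[1.0, 0.02, -0.0], [0.02, -1.0, 0.0], [-0.0, -0.0, -1.0]]
force: [1.0, 0.6, -0.0]
finger_gap: 0.001
```

Call:
carry_out --pt "19 -55 0 0 0" --pt "19 -55 0 0 0" --pt "19 -55 0 0 0" --pt "19 -55 0 0 0" --pt "19 -55 0 0 0"

```text
clock: 1.98
position: [498.6, 16.3, 303.9]
ee_rot: [[1.0, 0.021, 0.0], [0.021, -1.0, -0.0], [0.0, 0.0, -1.0]]
force: [0.8, -1.3, 0.4]
finger_gap: 0.001
```

Call:
carry_out --pt "0 -40 0 0 0" --pt "0 0 0 0 0" --pt "0 0 0 0 0"

```text
clock: 2.35
position: [497.4, 54.1, 303.7]
ee_rot: [[1.0, 0.021, -0.0], [0.021, -1.0, -0.0], [-0.0, 0.0, -1.0]]
force: [0.3, -0.5, -0.3]
finger_gap: 0.004
```

```bash
python3 - <<'E'
from h import *
import pickle
s=bot.sense(); print(s['position']); pickle.dump(s,open('w1.pkl','wb')); snap('wrist','w1.png')
E
```

```text
[497.37686754  54.13052813 303.71592825]
```

View pics/w1.png

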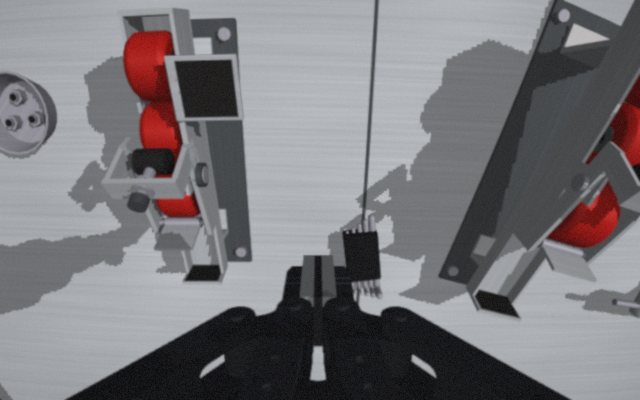

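Call:
carry_out --pt "45 -38 0 0 0" --pt "40 -38 0 0 0" --pt "0 0 0 0 0" --pt "0 0 0 0 0"

```text
clock: 2.9
position: [580.6, 130.9, 303.5]
ee_rot: [[1.0, 0.02, -0.001], [0.02, -1.0, -0.0], [-0.001, 0.0, -1.0]]
force: [-1.2, -0.3, -0.5]
finger_gap: -0.005
```

```bash
python3 - <<'E'
from h import *
import pickle
s=bot.sense(); print(s['position']); pickle.dump(s,open('w2.pkl','wb')); snap('wrist','w2.png')
E
```

```text
[580.57039925 130.90651495 303.45644155]
```

View pics/w2.png

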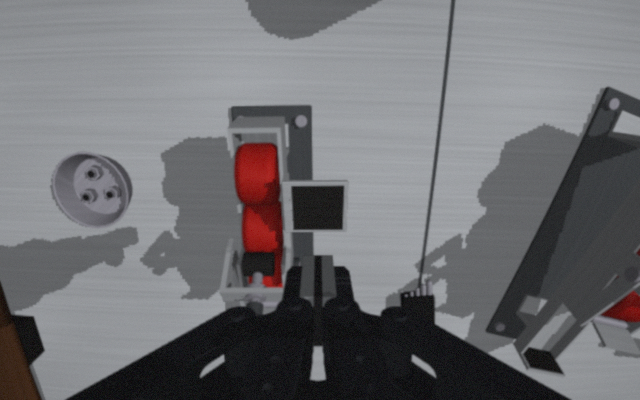

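In w1 the black pad is centred at about (207,88), and in w2 at about (318.5,208). The wheels lie to its left and the fingers are at (318,270).

```bash
python3 - <<'E'
from h import *
import pickle
s1=pickle.load(open('w1.pkl','rb'));s2=pickle.load(open('w2.pkl','rb'))
def cen(f,u,v):
    g=cv2.cvtColor(cv2.imread('pics/'+f),cv2.COLOR_BGR2GRAY)
    m=(g<60).astype('uint8'); n,l,st,c=cv2.connectedComponentsWithStats(m)
    k=l[v,u]; pts=np.argwhere(l==k)[:,::-1].astype(np.float32); r=cv2.minAreaRect(pts)
    print(f,st[k],c[k],r); return c[k]
a=cen('w1.png',207,88);b=cen('w2.png',318,208)
rs=[ray('wrist',*a,s1),ray('wrist',*b,s2)]
print(tri(rs)); print(tri(rs+[ray('top',269.2,189.5),ray('scene',350.3,220.8)]))
print(atz('wrist',*a,135,s1),atz('wrist',*b,135,s2))
s=s2
for p in [(292,187),(344,186),(345,229),(292,230)]: print(atz('wrist',*p,135,s2))
print('plate',atz('wrist',312,106,5,s2),atz('wrist',312,230,5,s2))
print('wheels',atz('wrist',258,150,124,s2),atz('wrist',258,195,124,s2),'tool off', s2['ee_rot'].T@(tri(rs)[0]-s2['position']))
E
```

```text
w1.png [ 176   61   61   56 2948] [206.80427408  87.94572592] ((206.0199737548828, 88.19943237304688), (55.291717529296875, 58.80457305908203), 88.36341857910156)
w2.png [ 292  186   51   43 2082] [317.46253602 207.16042267] ((316.9999694824219, 206.99998474121094), (49.99999237060547, 41.99999237060547), -0.0)
(array([581.52382678, 131.61407162, 133.45332692]), [np.float64(0.09174408926911623), np.float64(0.09174408926910216)])
(array([580.57019999, 132.16744952, 131.90182802]), [np.float64(1.0462679355093736), np.float64(0.6063869676963913), np.float64(1.1165490569908645), np.float64(2.210182463195995)])
[581.56038947 131.05473442 135.        ] [581.97121325 131.6862812  135.        ]
[596.97253608 150.40859659 135.        ]
[598.47438681 112.81977495 135.        ]
[565.04837535 110.6036431  135.        ]
[563.42498221 150.54235656 135.        ]
plate [649.89749193 139.02047275   5.        ] [510.53643988 136.98378141   5.        ]
wheels [621.63323998 176.13478072 124.        ] [587.1847762  177.26705947 124.        ] tool off [  1.17378559  -0.75733247 170.00152152]
```

Call:
carry_out --pt "4 -1 40 0 0" --pt "0 0 40 0 0" --pt "0 0 6 0 0" --pt "0 0 0 0 0" --pt "0 0 0 0 0"

```text
clock: 3.58
position: [585.7, 133.0, 219.6]
ee_rot: [[1.0, 0.02, 0.002], [0.02, -1.0, 0.0], [0.002, -0.0, -1.0]]
force: [0.6, -0.1, 0.9]
finger_gap: -0.004
```

```bash
python3 - <<'E'
from h import *
s=bot.sense(); print(s['position'],s['force']); snap('wrist','w3.png');snap('scene','s3.png')
b=cv2.imread('pics/s3.png')[170:290,290:430]; cv2.imwrite('pics/s3z.png',cv2.resize(b,None,fx=5,fy=5,interpolation=2))
E
```

```text
[585.6510844  132.99736304 219.61574002] [ 0.5892304  -0.12976208  0.90354221]
```

View pics/w3.png

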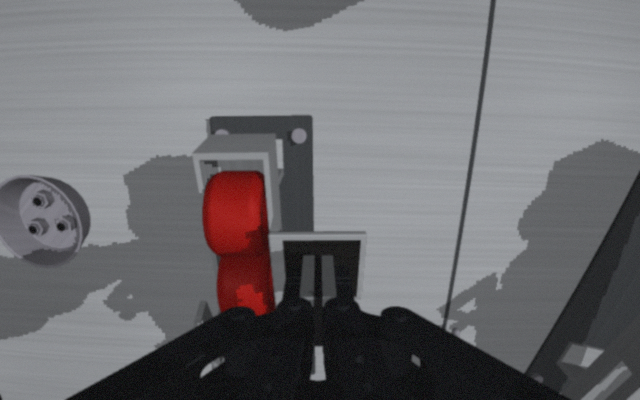

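View pics/s3z.png

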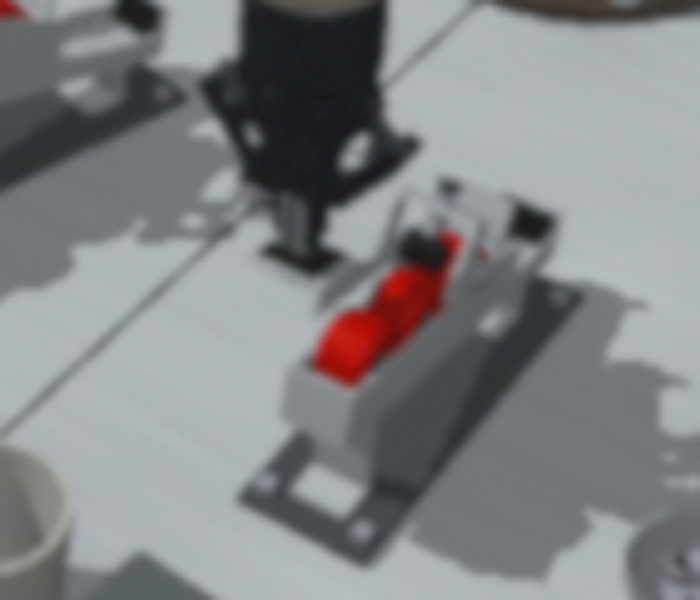

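The tips are above the pad, but the jaw linkage juts out over the wheels by about 35 mm to the +y side. A quarter turn puts the jaws along the feeder and clears them. I'll raise a little first, then turn.

Call:
carry_out --pt "0 0 -20 0 0" --pt "0 0 0 -0.174 0" --pt "0 0 0 -0.174 0" --pt "0 0 0 -0.174 0" --pt "0 0 0 -0.174 0"

```text
clock: 4.3
position: [585.2, 133.3, 238.8]
ee_rot: [[0.75, 0.661, 0.001], [0.661, -0.75, 0.0], [0.001, 0.001, -1.0]]
force: [0.4, 0.1, 0.5]
finger_gap: -0.0
```

Call:
carry_out --pt "0 0 0 -0.174 0" --pt "0 0 0 -0.174 0" --pt "0 0 0 -0.174 0" --pt "0 0 0 -0.174 0" --pt "0 0 0 -0.178 0"

```text
clock: 4.92
position: [585.2, 133.2, 238.8]
ee_rot: [[-0.026, 1.0, 0.001], [1.0, 0.026, 0.0], [0.0, 0.001, -1.0]]
force: [-0.4, 0.5, -0.6]
finger_gap: 0.0
```

Call:
carry_out --pt "0 0 0 0 0" --pt "0 0 0 0 0"

```text
clock: 5.18
position: [585.1, 133.2, 238.3]
ee_rot: [[-0.016, 1.0, 0.001], [1.0, 0.016, 0.0], [0.0, 0.001, -1.0]]
force: [-0.9, 0.1, -0.3]
finger_gap: -0.001
```

```bash
python3 - <<'E'
from h import *
s=bot.sense(); print(s['position'],s['force'],s['qpos'],s['ee_rot']); snap('wrist','w4.png')
E
```

```text
[585.08050026 133.1975195  238.33542388] [-0.8779182   0.05084644 -0.33878428] [ 1.73325065e-01  4.82875653e-01  1.77959243e+00 -1.46766423e-06
  8.78469001e-01  1.57538261e-01] [[-1.57871167e-02  9.99875167e-01  6.45938352e-04]
 [ 9.99875371e-01  1.57870476e-02  1.11945132e-04]
 [ 1.01733698e-04  6.47625140e-04 -9.99999785e-01]]
```

View pics/w4.png

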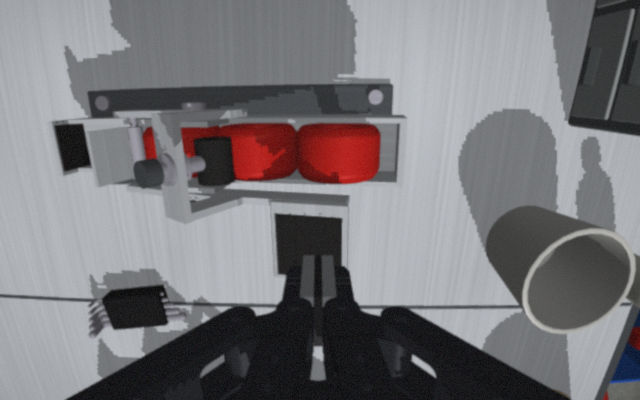

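The pad is free below the fingers and the wheels are well to the camera side (rows 120–180). I'll move down onto the pad.

Call:
carry_out --pt "-3 0 15 0 0" --pt "0 0 12 0 0" --pt "0 0 5 0 0" --pt "0 0 5 0 0"

```text
clock: 5.72
position: [585.1, 130.2, 200.4]
ee_rot: [[-0.02, 1.0, -0.0], [1.0, 0.02, -0.0], [-0.0, -0.0, -1.0]]
force: [1.1, -0.4, 1.8]
finger_gap: -0.003
```

Call:
carry_out --pt "0 0 5 0 0" --pt "0 0 5 0 0" --pt "0 0 5 0 0"

```text
clock: 6.1
position: [585.4, 130.2, 185.9]
ee_rot: [[-0.02, 1.0, 0.001], [1.0, 0.02, 0.0], [0.0, 0.001, -1.0]]
force: [2.4, -0.3, 2.1]
finger_gap: 0.001
```

Call:
carry_out --pt "0 0 4 0 0" --pt "0 0 3 0 0" --pt "0 0 0 0 0"

```text
clock: 6.48
position: [585.1, 130.2, 178.8]
ee_rot: [[-0.02, 1.0, 0.0], [1.0, 0.02, 0.0], [0.0, 0.0, -1.0]]
force: [3.8, 0.1, 3.1]
finger_gap: 0.0
```

Call:
carry_out --pt "0 0 2 0 0" --pt "0 0 1 0 0"

```text
clock: 6.72
position: [585.1, 130.2, 175.9]
ee_rot: [[-0.02, 1.0, 0.0], [1.0, 0.02, 0.0], [0.0, 0.0, -1.0]]
force: [2.6, 0.9, 3.7]
finger_gap: -0.002
```

```bash
python3 - <<'E'
from h import *
s=bot.sense(); print(s['position'],s['force']); snap('wrist','w5.png')
E
```

```text
[585.05616094 130.15419648 175.91711817] [2.56333398 0.85203595 3.68501296]
```

View pics/w5.png

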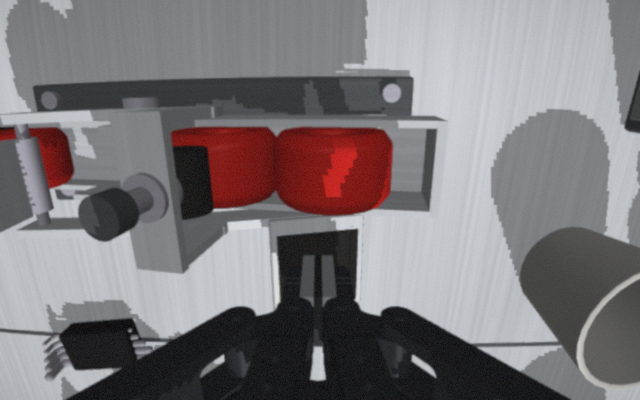

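The gate is up, wheels 2 and 3 are held by the foot (200–390, 165), and the front wheel has passed the roller and sits at the far left (40,155). I'll hold, then check it has reached the stop.

Call:
carry_out --pt "0 0 0 0 0" --pt "0 0 0 0 0" --pt "0 0 0 0 0" --pt "0 0 0 0 0"

```text
clock: 7.28
position: [585.0, 130.2, 176.0]
ee_rot: [[-0.02, 1.0, 0.0], [1.0, 0.02, 0.0], [0.0, 0.0, -1.0]]
force: [3.5, -0.3, 3.5]
finger_gap: 0.0
```

```bash
python3 - <<'E'
from h import *
s=bot.sense(); print(s['position'],s['force']); snap('wrist','w6.png')
t=snap('top','t6.png')
cv2.imwrite('pics/t6z.png',cv2.resize(cv2.imread('pics/t6.png')[160:280,220:340],(500,500),interpolation=2))
E
```

```text
[585.03357826 130.15456702 175.96067632] [ 3.54602424 -0.33249578  3.5168152 ]
```

View pics/w6.png

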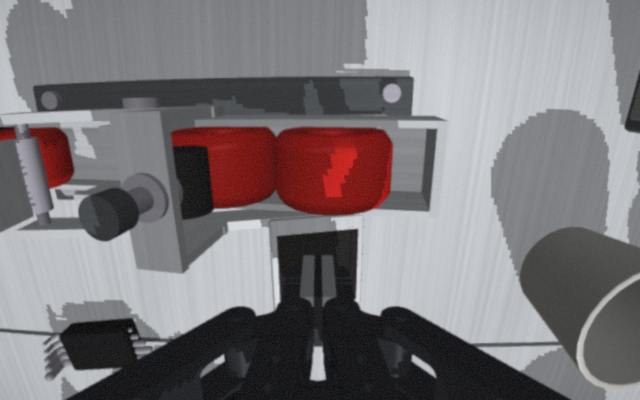

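View pics/t6z.png

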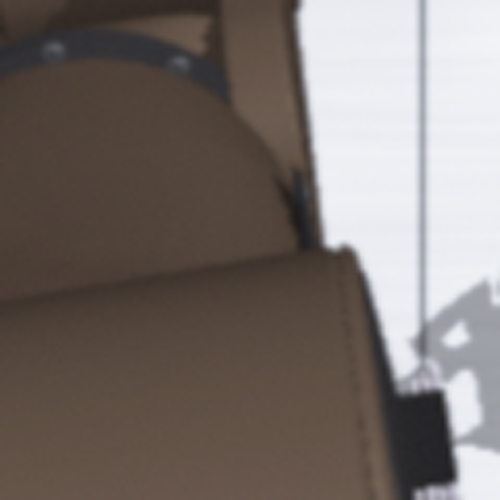

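```bash
python3 - <<'E'
from h import *
s=bot.sense()
print('w1 uphill edge',atz('wrist',72,155,65,s)); 
j=atz('wrist',276,150,93,s); print('2/3 junction now',j,'uphill edge w3',atz('wrist',391,150,97,s))
snap('scene','s6.png')
cv2.imwrite('pics/s6z.png',cv2.resize(cv2.imread('pics/s6.png')[170:290,290:430],None,fx=5,fy=5,interpolation=2))
E
```

```text
w1 uphill edge [449.30599193 178.09128128  65.        ]
2/3 junction now [566.21881505 186.2883022   93.        ] uphill edge w3 [617.03182609 187.94219284  97.        ]
```

View pics/s6z.png

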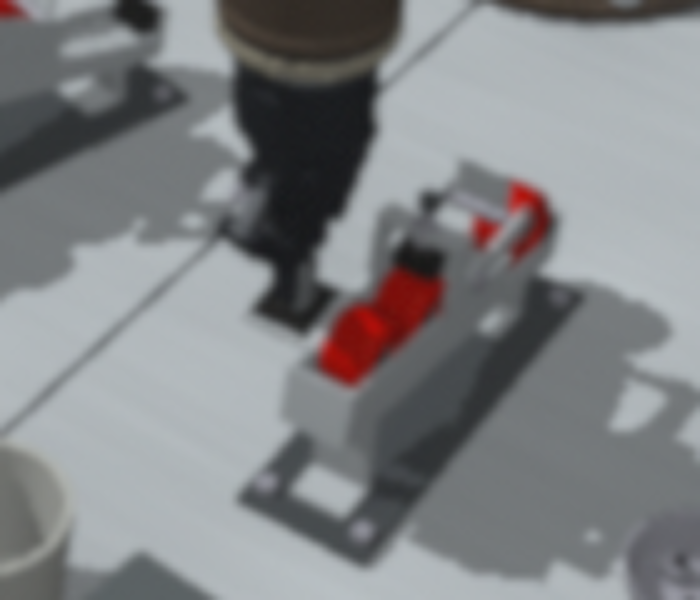

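Wheel 1 has not moved between pictures and its edge works out to 75–84 mm downhill, so it is at the stop. I'll release the pad smoothly and go clear.

Call:
carry_out --pt "0 0 -8 0 0" --pt "0 0 -8 0 0" --pt "0 0 -8 0 0" --pt "0 0 -8 0 0" --pt "0 0 -10 0 0"

```text
clock: 8.05
position: [584.9, 130.1, 218.4]
ee_rot: [[-0.02, 1.0, -0.0], [1.0, 0.02, -0.0], [-0.0, -0.0, -1.0]]
force: [-0.1, 0.2, 0.9]
finger_gap: 0.002
```

Call:
carry_out --pt "0 0 -30 0 0" --pt "0 0 -40 0 0" --pt "-40 0 -40 0 0" --pt "-60 0 0 0 0" --pt "-60 0 0 0 0"

```text
clock: 8.68
position: [588.2, -31.2, 329.1]
ee_rot: [[-0.021, 1.0, 0.002], [1.0, 0.021, -0.0], [-0.0, 0.002, -1.0]]
force: [0.8, 0.4, -0.7]
finger_gap: 0.0
```

Call:
carry_out --pt "-60 0 0 0 0" --pt "-60 0 0 0 0" --pt "-60 0 0 0 0" --pt "-60 0 0 0 0" --pt "0 0 0 0 0"

```text
clock: 9.3
position: [592.6, -273.9, 328.0]
ee_rot: [[-0.016, 1.0, 0.0], [1.0, 0.016, -0.001], [-0.001, 0.0, -1.0]]
force: [-0.0, 1.1, -0.3]
finger_gap: 0.005
```

```bash
python3 - <<'E'
from h import *
s=bot.sense(); print(s['clock'],s['position'],s['force']); snap('top','t7.png');snap('scene','s7.png')
a=cv2.resize(cv2.imread('pics/t7.png')[160:280,220:340],(400,400),interpolation=2)
b=cv2.resize(cv2.imread('pics/s7.png')[180:290,320:430],(400,400),interpolation=2)
cv2.imwrite('pics/z7.png',np.hstack([a,b]))
E
```

```text
9.3 [ 592.57255947 -273.88606681  328.02043709] [-0.01265017  1.12241294 -0.28263446]
```

View pics/z7.png

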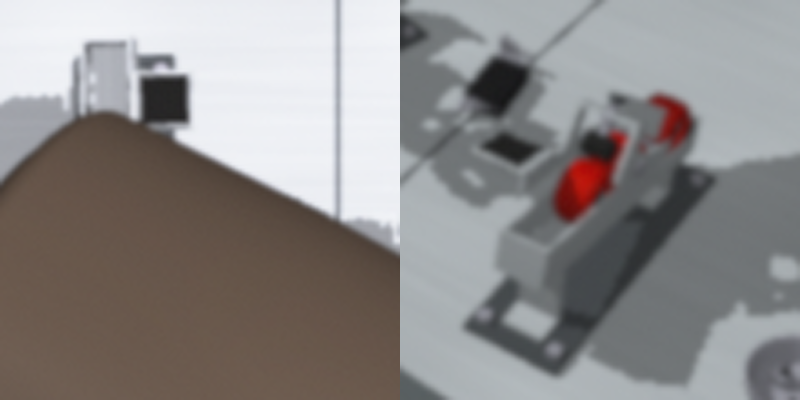

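View pics/t7.png

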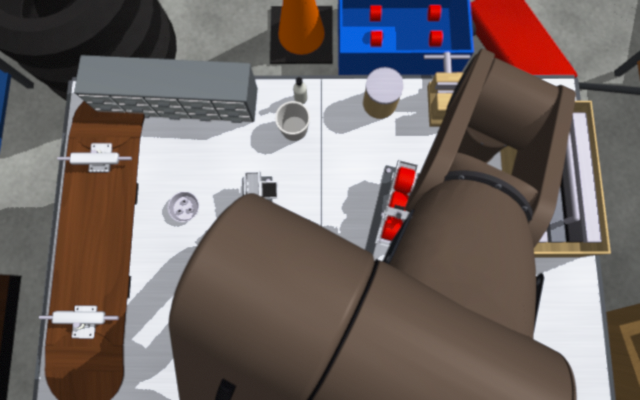

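The row has rolled on, the pad is back up, and one wheel is at the stop (scene crop (670,120)). I'll move the arm out of the top camera's way to check distances.

Call:
carry_out --pt "-44 -40 0 0 0" --pt "-44 -40 0 0 0" --pt "-44 -40 0 0 0" --pt "-44 -40 0 0 0" --pt "-44 -40 0 0 0"

```text
clock: 10.02
position: [397.0, -493.5, 328.4]
ee_rot: [[-0.022, 1.0, 0.0], [1.0, 0.022, -0.0], [-0.0, 0.0, -1.0]]
force: [-0.1, -1.2, 0.1]
finger_gap: -0.003
```

Call:
carry_out --pt "-44 -40 0 0 0" --pt "-44 -40 0 0 0" --pt "-20 -40 0 0 0" --pt "0 0 0 0 0" --pt "0 0 0 0 0"

```text
clock: 10.65
position: [280.8, -603.1, 328.1]
ee_rot: [[-0.021, 1.0, 0.0], [1.0, 0.021, 0.0], [0.0, 0.0, -1.0]]
force: [0.6, -0.2, -0.6]
finger_gap: 0.003
```

```bash
python3 - <<'E'
from h import *
s=bot.sense(); print(s['clock'],s['position'],s['force'],abs(s['qvel']).max()); snap('top','t8.png')
a=cv2.resize(cv2.imread('pics/t8.png')[160:280,220:340],(400,400),interpolation=2)
b=cv2.resize(cv2.imread('pics/t0.png')[160:280,220:340],(400,400),interpolation=2)
cv2.imwrite('pics/z8.png',np.hstack([a,b]))
d=cv2.absdiff(cv2.imread('pics/t0.png'),cv2.imread('pics/t8.png')).max(2)
n,l,st,c=cv2.connectedComponentsWithStats((d>50).astype('uint8'));print([x.tolist() for x in st[1:] if x[4]>8])
E
```

```text
10.65 [ 280.75964075 -603.05202532  328.12567409] [ 0.60100218 -0.19333291 -0.56653461] 0.01508967809340678
[[244, 177, 15, 21, 291], [211, 204, 5, 12, 38], [246, 247, 15, 20, 270], [292, 257, 328, 81, 11825], [222, 261, 10, 17, 122], [612, 285, 13, 20, 81], [621, 294, 19, 12, 168], [625, 319, 15, 7, 46], [629, 326, 11, 28, 176], [554, 332, 51, 9, 140], [254, 337, 27, 13, 82], [539, 340, 14, 3, 19], [234, 351, 29, 49, 899], [214, 359, 23, 41, 536], [156, 375, 6, 3, 9], [112, 386, 26, 14, 74], [291, 387, 9, 12, 43], [302, 389, 13, 11, 62], [343, 388, 15, 12, 67], [271, 390, 13, 10, 41], [327, 391, 14, 9, 60], [381, 398, 11, 2, 19]]
```

View pics/z8.png

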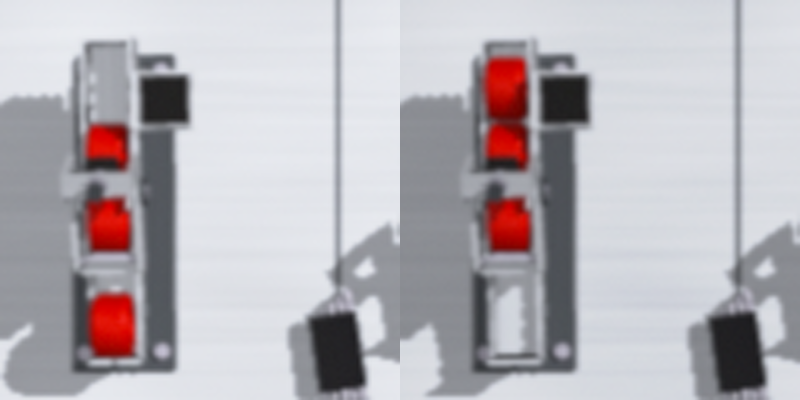

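View pics/t8.png

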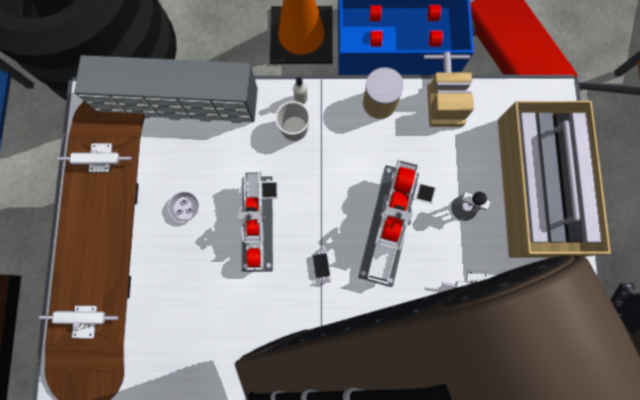

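The top view now shows wheel 1 at the stop, wheels 2 and 3 exactly where 1 and 2 were, and the pad up. The visible bystanders and the large feeder are unchanged. Handing in.

```bash
python3 -c "
from bench import bot
print(bot.sign_off())"
```

```text
the job is handed in; nothing more can be done
None
```

The small feeder let out one wheel, and I handed the job in at about 10.7 s. I pressed the pad with closed fingertips, with the jaws turned along the feeder to stay clear of the wheels. The force read up to about 4 N. I held it until the front wheel had stopped rolling, then let the pad come all the way up and moved the arm clear.

**Last checks, from the top view against the starting one:**
- **Small wheels:** wheel 1 lies at the end stop, and wheels 2 and 3 stand where 1 and 2 were.
- **Pad and gate:** the small pad looks the same as at the start, so it is back up and the gate shut.
- **Everything else:** the large feeder, ejector, pot, hex keys and nut cup show no change.
- **Robot:** the force on the tool was about zero, and the arm stood clear.

**What did not fully agree or could not be checked:**
- **Wheel 1 position:** a rough wrist-camera estimate put it about 75 mm downhill of the feeder origin, against 84 mm expected. I put this down to reading it at the edge of the picture, since the wheel did not move between pictures.
- **Pad height:** the cameras gave 132–133.5 mm, against 135 mm in the text.
- **Truck:** the arm mostly hid it in the last picture, so I could not check it. The arm passed well above it.

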